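# Wind up the spice lift with its loose crank

### The job

Wind the spice jars up: pick up the loose crank, fit it fully down onto the square shaft of the spice lift, and wind it round clockwise (seen from above) until the platform under the two spice jars is level with the top of the lift's box. Leave the crank sitting on the shaft, do not push or pull the lift's jars by hand, and do not disturb the other things on the worktop.

Things in the scene. Friction and masses are not known exactly. Their poses are not given: they have to be found in the camera images.
- spice_lift: White and light-wood box of the spice lift, 85 mm high, 110 wide (y), fixed at a varying place and yaw. Origin: on the worktop directly below the axis of the winding shaft, z up. The box reaches from x = -55 to +256 mm; a black collar (48 across, 7 high) carries the square shaft on top of it at the origin; the lift well lies at the +x end.
- shaft_seat (a point): Centre of the foot of the square steel shaft, on the collar's top face (92 mm above the worktop). The shaft is 14 x 14, sides along this point's x and y; it stands up 26 in z, the uppermost 6 tapered to 8 x 8. The point turns with the shaft about z. It starts at any angle and stays where it is left (friction about 0.06 N m).
- shaft (a joint): Turning angle of the square shaft, rad, growing clockwise seen from above; not limited within the work. One full clockwise turn raises the platform by 20 mm (a counter-clockwise turn lowers it).
- platform (a joint): Height of the lift's platform, m: 0 at its lowest (upper face 20 mm above the worktop), starts at 0 to 0.014; at 0.065 its upper face is level with the top of the box (85 mm above the worktop) and the jars' tops are 190 mm above the worktop. It can be wound past that, to 0.077.
- crank: Loose crank, about 165 g, lying socket down. Origin: centre of its hub's underside, z up. Hub: dark steel block 30 x 30 mm (sides along x, y), 42 high, with a socket 16 x 16 (same sides), 28 deep, open below: fits the shaft in any quarter turn. Alloy arm, 14 wide, at heights 26 to 34, runs along +x to the red knob. Fully fitted, the hub rests on the collar, this origin at shaft_seat.
- knob_mid (a point): Middle of the crank's red upright knob, 22 in diameter, 30 high, which spins freely on its own axis (z, upright). It lies 51 above the hub's underside and 65 from the hub's axis; the knob reaches from 36 to 66 above the hub's underside.
- mug: White mug with grey dots, 82 across, 114 with its handle, 91 high. Bystander. Origin: centre of the underside. (A tall bottle and an orange canister farther back, at least 0.74 m ahead and 0.33 m to the sides, are fixed clutter.)
- jar: Glass jar with a black lid and green label, 64 across, 94 high, standing near the crank's hub, on the side away from the arm. Bystander. Origin: centre of the underside.
- mill: Small shaker with a grey top, 44 across, 90 high, standing beside the crank. Bystander. Origin: centre of the underside.
- lift_well (a point): Centre of the lift well at the level of the box's flat top (85 mm above the worktop), 195 mm from the shaft axis. Two spice jars (41 across, 105 tall) stand upright on the lift's platform here, side by side 49 mm apart along y; they are fixed to it and stick out of the box by 40 to 105 mm.

How it is judged:
By the outcome, as a careful person would: the job done as asked, in the order asked, and still so for the second after the job is handed in, with the robot touching nothing.
It also fails if it takes over 64 s, if anything falls off the work surface, if the arm or the gripper's body presses on something with over 40 N, if the wrist force passes 120 N, or if a joint passes its speed limit or range.

### The arm

A 6-joint arm with a two-finger parallel gripper is mounted at the origin on a cart in front of the work surface, level with it; the furniture and walls round the work are solid. World frame = base frame: x ahead of the robot, y to its left, z up, the work surface at z = 0. Lengths are in m, angles in degrees, forces in N, time in s.
With the tool pointing down it reaches from about 0.375 to 0.9 m from the base axis. Payload 3.1 kg.
Tool frame: the origin (TCP) lies on the centre line of the jaws, within the pads' length; the fingertips stand 25 mm ahead of it and the grasp point (between the pads) lies 6 mm ahead of it; z points along the fingers, y is the line along which they close (so a half turn about z gives the same grasp; the last joint's range is limited). The gripper opens to 87 mm and grips with 3 to 60 N. Pads are 19 mm wide; open, the fingers measure 117 mm over their backs; the gripper's body (75 mm by 190 mm) begins 51 mm behind the grasp point.
Start: joints at [59.788, 30.224, 82.088, -0, 67.689, -10.227], TCP at [0.214, 0.587, 0.248] pointing down, gripper open.
Joint ranges: [-176.69, 176.69], [-43.24, 126.21], [12.49, 139.97], [-82, 262], [0, 151.66], [-163.58, 163.58]. Speed limits (degrees/s): [159.86, 159.86, 180, 180, 180, 180].

### API

Orientations are given as a 3x3 rotation matrix whose columns are the frame's x, y, z axes.
In Python, from rig import * gives the robot as it stands.
- The arm moves only by the tool step_arm, never from a script. Its argument "steps" is a list of rows, each a list of 7 numbers: the shift along the tool's x, y, z normalised to -1 to 1, where 1 is 0.3 m, then the turn, a rotation vector about the tool's x, y, z normalised to -1 to 1, where 1 is 45 degrees, then the gripper's target within -1 to 1 (shut at 1, half-way at 0, fully open at -1). A call has 1 to 8 rows; each row is the pose to reach, as a shift and turn from the pose commanded when the call began, along the tool's axes at that moment; what a row does not reach only later rows make up. A row lasts 1/12 s, in which the tool goes at most 41.7 mm and 7.16 degrees, less where a joint would pass 70% of its speed; a pose out of reach is approached as far as the arm can. A call with a number of a shift or a turn outside -1 to 1 is refused whole. A call with a gripper value outside its range is refused whole. The fingers move at their own pace and stop on an object; the grip force is fixed at half the most. Time passes only in rows, so rows that repeat a pose let the fingers close. It gives the time, the measured TCP pose, the force, the opening and the grip force at its end, in the units of the state.
- read_state(): the state, without advancing time (a new reading comes with each control period).
- capture(name): name is "side" or "top"; returns a dict with "image" (400x640x3 uint8, red, green, blue), "vertical_fov" (degrees; the focal length in pixels is half the picture's height over the tangent of half this angle, whatever the lens; pixels are square), "cx", "cy" (the principal point, pixels), "world_from_camera" (4x4, takes a point from camera to world coordinates). Camera axes: x right, y down, z forward; pixel columns grow to the right and rows downward; lengths in m; the calibration is good to about 2 mm. A picture is of the moment at which its call begins. There is no depth.
- hand_in(): hands the job in; it is judged then, once.
The state is a dict: "time_s": time; "joint_positions": joint angles; "qvel": joint speeds; "tau": joint torques, N m; "position": TCP position; "tcp_rot": TCP orientation; "force": force on the tool from outside, world axes, zero at the start; "moment": the same for the moment, N m; "opening": opening from 0.0 (shut) to 1.0 (fully open); "grasp_force": force on a finger pad.
Only numpy, scipy, OpenCV 4.12 (cv2) and the standard library are available. Lean on these libraries where they do the work, as an engineer would, in place of code of your own. Each camera call takes 0.05 s, during which the arm holds its last target. There are 200 camera calls.

## Working session

There is one attempt and no reset: what is moved stays moved. The work goes in short steps, Python scripts to look and compute and a tool call to move; the robot and the scene stay as the last step left them, time stands still between calls to the robot, and variables do not carry over. Pictures are saved under pics/ and viewed, at most 10 in all, crops included, and the job is handed in when it is done.

Besides the shell and the picture viewer there is one more tool, called after "Call:" as name(argument=value, ...) on one line, values as JSON. step_arm: Moves the arm, as the interface text tells. Scaled input: -1 to 1 covers 0.3 m each way for a shift and 45 degrees each way for a turn. Its arguments: {"type":"object","properties":{"steps":{"type":"array"}},"required":["steps"]}

```bash
mkdir -p pics; python3 - <<'E'
from rig import *
import cv2,numpy as np,pickle
for n in("side","top"):
    c=capture(n);cv2.imwrite(f"pics/{n}0.png",c["image"][:,:,::-1]);pickle.dump(c,open(f"{n}0.pkl","wb"))
    print(n,c["vertical_fov"],c["cx"],c["cy"],np.round(c["world_from_camera"],3).tolist())
s=read_state();print(s)
E
```

```text
side 53.98498112462382 320.10327974441407 201.3262772132812 [[-0.936, 0.26, -0.239, 0.789], [0.353, 0.686, -0.637, 0.666], [-0.001, -0.68, -0.733, 0.864], [0.0, 0.0, 0.0, 1.0]]
top 43.394700232198524 327.2237750358998 199.64632640750116 [[-0.001, -0.981, 0.196, 0.199], [-1.0, 0.001, -0.001, -0.025], [0.001, -0.196, -0.981, 1.85], [0.0, 0.0, 0.0, 1.0]]
{'time_s': 0.1, 'joint_positions': array([ 5.97891023e+01,  3.02736240e+01,  8.21501635e+01,  5.37413526e-04,
        6.76892576e+01, -1.02283415e+01]), 'qvel': array([ 0.04491013, -0.06075244, -0.29862685,  0.02812933,  0.08827263,
       -0.12775785]), 'tau': array([-4.22230460e-05, -4.40983593e+01, -1.77151036e+01,  6.34536054e-02,
        5.33668406e-02, -2.66698441e-05]), 'position': array([0.21324752, 0.58683563, 0.2466634 ]), 'tcp_rot': array([[-9.39795307e-01,  3.41736420e-01, -1.00028461e-03],
       [ 3.41737696e-01,  9.39793837e-01, -1.70066427e-03],
       [ 3.58882388e-04, -1.94011126e-03, -9.99998054e-01]]), 'force': array([ 0.35415594, -0.2258239 , -0.33994104]), 'moment': array([ 0.01119915,  0.04219119, -0.0189034 ]), 'grasp_force': 0.0, 'opening': 0.996138880928897}
```

View pics/top0.png

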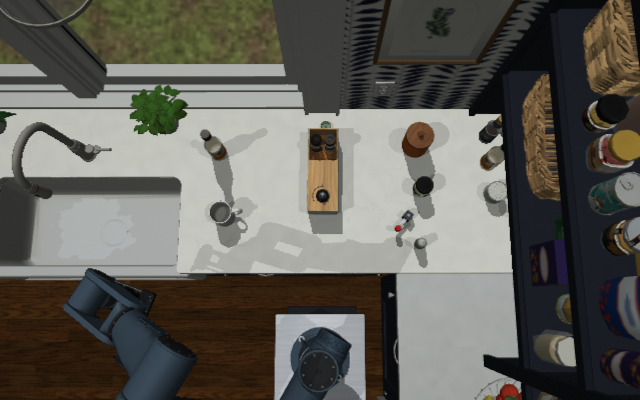

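View pics/side0.png

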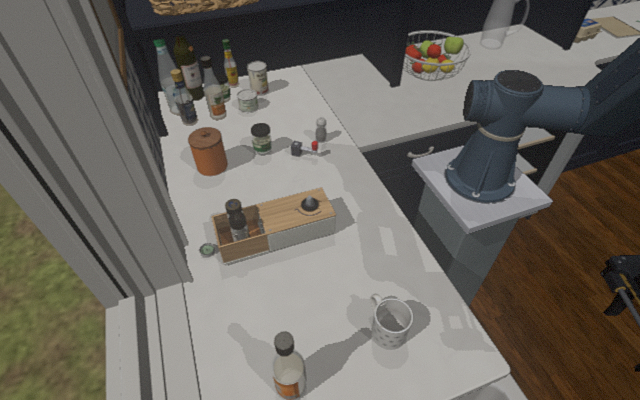

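The lift's shaft is near (322,196) in the top view, and the crank's hub and knob are near (407,216) and (398,228). I'll enlarge both.

```bash
cat > h.py <<'E'
import numpy as np,cv2,pickle
def K(c):
    f=c["image"].shape[0]/2/np.tan(np.radians(c["vertical_fov"])/2);return f
def proj(c,p):
    q=np.linalg.inv(c["world_from_camera"])@np.append(p,1);f=K(c);return np.array([c["cx"]+f*q[0]/q[2],c["cy"]+f*q[1]/q[2]])
def at(c,u,v,z):
    f=K(c);T=np.array(c["world_from_camera"]);d=T[:3,:3]@[(u-c["cx"])/f,(v-c["cy"])/f,1];o=T[:3,3];return o+d*(z-o[2])/d[2]
def crop(c,x0,y0,x1,y1,s):
    im=np.ascontiguousarray(c["image"][y0:y1,x0:x1,::-1]);return cv2.resize(im,None,fx=s,fy=s,interpolation=cv2.INTER_CUBIC)
E
python3 - <<'E'
from h import *
t=pickle.load(open("top0.pkl","rb"));s=pickle.load(open("side0.pkl","rb"))
a=crop(t,300,120,350,220,6)  #300x600
b=crop(t,385,170,445,260,6)  #360x540
im=np.zeros((600,660,3),np.uint8);im[:,:300]=a;im[:540,300:]=b;cv2.imwrite("pics/tc.png",im)
a=crop(s,200,185,345,265,5) #725x400
b=crop(s,240,110,340,160,4) #400x200
im=np.zeros((600,725,3),np.uint8);im[:400]=a;im[400:,:400]=b;cv2.imwrite("pics/sc.png",im)
E
```

```text
(no output)
```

View pics/tc.png

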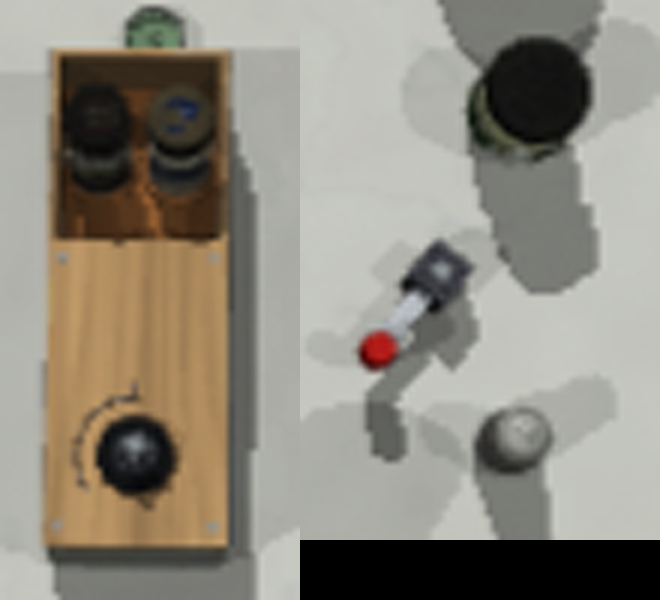

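View pics/sc.png

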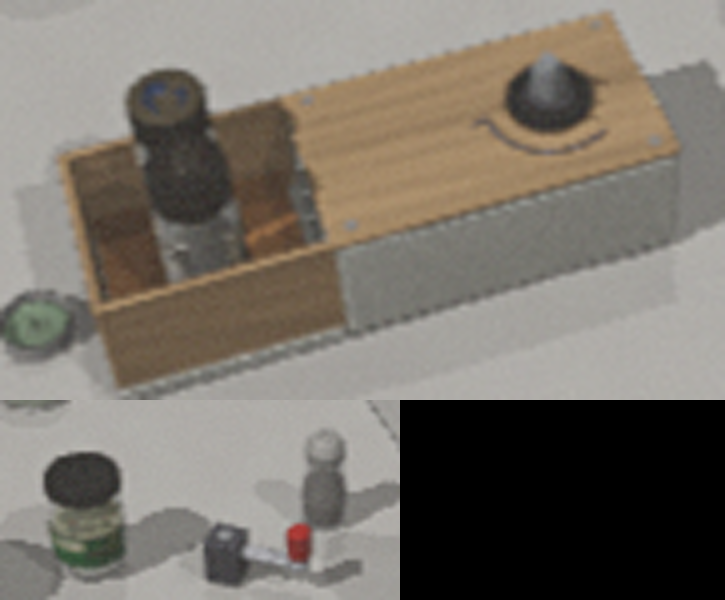

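```bash
python3 - <<'E'
from h import *
t=pickle.load(open("top0.pkl","rb"));s=pickle.load(open("side0.pkl","rb"))
T=lambda x,y,z,ox=300,oy=120,s_=6,xo=0:at(t,(x-xo)/s_+ox-.42,y/s_+oy-.42,z)
S=lambda x,y,z:at(s,x/5+200-.4,y/5+185-.4,z)
S2=lambda x,y,z:at(s,x/4+240-.4,(y-400)/4+110-.4,z)
p=lambda n,a:print(n,np.round(a*1000,1))
c=[T(50,50,.085),T(230,50,.085),T(44,546,.085),T(228,547,.085)]
for q in c:p("boxcorner T",q)
for q in [(62,157),(678,150),(612,12),(100,308)]:p("box S",S(*q,.085))
p("collar T",T(137,455,.092));p("collar S",S(549,97,.092));p("tip S",S(547,54,.118)); p("tip T",T(135,449,.118))
u=lambda x,y,z:T(x,y,z,385,170,6,300)
p("hub T",u(443,268,.042));p("knob T",u(378,349,.066))
p("hub S",S2(229,535,.042));p("knob S",S2(299,530,.066))
p("jar T",u(540,91,.094));p("jar S",S2(83,475,.094))
p("mill T",u(514,437,.09));p("mill S",S2(325,437,.09))
for q in [(441,240),(472,266),(437,312),(403,278)]:p("hub corner",u(*q,.042))
E
```

```text
boxcorner T [820.1  44.   85. ]
boxcorner T [820.  -66.6  85. ]
boxcorner T [510.8  45.5  85. ]
boxcorner T [510.1 -63.8  85. ]
box S [817.9 -61.6  85. ]
box S [514.5  48.1  85. ]
box S [510.5 -59.7  85. ]
box S [817.8  42.7  85. ]
collar T [564.5  -9.7  92. ]
collar S [567.2  -5.3  92. ]
tip S [565.4 -12.  118. ]
tip T [562.7  -8.8 118. ]
hub T [ 504.5 -323.    42. ]
knob T [ 451.5 -278.7   66. ]
hub S [ 500.4 -319.8   42. ]
knob S [ 454.1 -277.1   66. ]
jar T [ 602.9 -375.9   94. ]
jar S [ 604.9 -372.2   94. ]
mill T [ 396.1 -353.4   90. ]
mill S [ 401.5 -356.7   90. ]
hub corner [ 521.8 -322.4   42. ]
hub corner [ 505.8 -340.7   42. ]
hub corner [ 477.5 -318.5   42. ]
hub corner [ 498.4 -298.5   42. ]
```

```bash
cat >> h.py <<'E'
from scipy.spatial.transform import Rotation as Ro
def Rd(a): # tool down, y axis at angle a deg
    a=np.radians(a);y=np.array([np.cos(a),np.sin(a),0]);z=np.array([0,0,-1.]);return np.c_[np.cross(y,z),y,z]
def row(s,p,a):
    R=np.array(s["tcp_rot"]);d=R.T@(np.array(p)-s["position"])/.3
    w=Ro.from_matrix(R.T@Rd(a)).as_rotvec(degrees=True)/45
    return np.round(np.r_[d,w],3).tolist()
def show(s):
    y=np.array(s["tcp_rot"])[:,1];print("t",round(s["time_s"],2),"pos",np.round(np.array(s["position"])*1000,1),"yang",round(np.degrees(np.arctan2(y[1],y[0])),2),"F",np.round(s["force"],1),"M",np.round(s["moment"],2),"open",round(s["opening"],3),"g",round(s["grasp_force"],1),"J",np.round(s["joint_positions"],0))
E
python3 - <<'E'
from rig import *
from h import *
s=read_state()
print(row(s,[.42,.38,.25],70),row(s,[.5,.15,.25],59.8))
t=pickle.load(open("top0.pkl","rb"));q=pickle.load(open("side0.pkl","rb"))
im=np.zeros((400,800,3),np.uint8);im[:,:400]=crop(t,313,186,333,206,20);im[:,400:]=crop(q,300,193,320,213,20);cv2.imwrite("pics/z.png",im)
for a in range(0,90,15):
  c=np.array([.565,-.008,0]);o=[]
  for h,w in((.118,4),(.112,7)):
    for k in range(4):
      b=np.radians(a+45+90*k);o.append(np.round((proj(q,c+[w*1.414e-3*np.cos(b),w*1.414e-3*np.sin(b),h])-[300,193]+.5)*20+[400,0]).astype(int).tolist())
  print(a,o)
E
```

```text
[-0.883, -0.412, -0.011, -0.002, -0.0, 0.0] [-1.396, -1.042, -0.01, -0.003, -0.0, 0.227]
0 [[584, 106], [642, 91], [621, 49], [564, 65], [571, 159], [672, 132], [636, 60], [536, 87]]
15 [[595, 109], [645, 83], [611, 47], [560, 73], [590, 163], [678, 118], [617, 56], [530, 100]]
30 [[606, 109], [646, 75], [599, 47], [560, 81], [610, 164], [679, 104], [598, 55], [529, 115]]
45 [[617, 107], [643, 67], [588, 49], [562, 89], [629, 161], [674, 90], [579, 58], [533, 129]]
60 [[627, 103], [638, 60], [578, 52], [567, 96], [647, 154], [665, 77], [561, 65], [542, 141]]
75 [[636, 98], [631, 54], [570, 58], [575, 102], [661, 144], [652, 67], [547, 75], [555, 152]]
```

View pics/z.png

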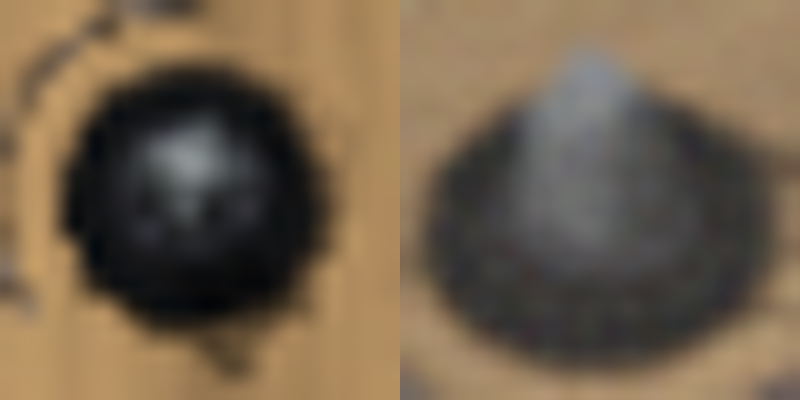

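The near shaft edge is at x≈610 in the side view, between left x≈525 and right x≈680. That puts the shaft yaw at about 30°, modulo 90. I'll fit the crank at 120°.

Call:
step_arm(steps=[[-0.88, -0.41, 0, 0, 0, 0, -1], [-0.88, -0.41, 0, 0, 0, 0, -1], [-0.88, -0.41, 0, 0, 0, 0, -1], [-0.88, -0.41, 0, 0, 0, 0, -1], [-0.88, -0.41, 0, 0, 0, 0, -1], [-0.88, -0.41, 0, 0, 0, 0, -1], [-0.88, -0.41, 0, 0, 0, 0, -1], [-0.88, -0.41, 0, 0, 0, 0, -1]])

```text
time_s: 0.77
position: [0.4252, 0.3767, 0.2473]
tcp_rot: [[-0.937, 0.348, 0.003], [0.348, 0.937, -0.002], [-0.004, -0.001, -1.0]]
force: [0.0, 1.4, -0.4]
opening: 1.0
grasp_force: 0.0
```

```bash
python3 - <<'E'
from rig import *
from h import *
s=read_state();show(s);print(row(s,[.48,.12,.25],55))
E
```

```text
t 0.77 pos [425.2 376.7 247.3] yang 69.63 F [ 0.   1.4 -0.4] M [ 0.02 -0.08  0.01] open 1.0 g 0.0 J [ 30.  26.  90.  -0.  64. -39.]
[-0.469, -0.739, -0.006, -0.001, 0.005, 0.325]
```

Call:
step_arm(steps=[[-0.47, -0.74, 0, 0, 0, 0.325, -1], [-0.47, -0.74, 0, 0, 0, 0.325, -1], [-0.47, -0.74, 0, 0, 0, 0.325, -1], [-0.47, -0.74, 0, 0, 0, 0.325, -1], [-0.47, -0.74, 0, 0, 0, 0.325, -1], [-0.47, -0.74, 0, 0, 0, 0.325, -1], [-0.47, -0.74, 0, 0, 0, 0.325, -1]])

```text
time_s: 1.35
position: [0.4772, 0.1205, 0.2474]
tcp_rot: [[-0.821, 0.571, 0.0], [0.571, 0.821, -0.002], [-0.002, -0.001, -1.0]]
force: [-0.0, 0.6, 0.2]
opening: 0.996
grasp_force: 0.0
```

```bash
python3 - <<'E'
from rig import *
from h import *
s=read_state();show(s);print(row(s,[.505,-.12,.24],48.8))
E
```

```text
t 1.35 pos [477.2 120.5 247.4] yang 55.18 F [-0.   0.6  0.2] M [-0.04 -0.02  0.04] open 0.996 g 0.0 J [  1.  20. 101.  -0.  59. -54.]
[-0.534, -0.605, 0.026, -0.002, 0.002, 0.142]
```

Call:
step_arm(steps=[[-0.53, -0.6, 0.025, 0, 0, 0.142, -1], [-0.53, -0.6, 0.025, 0, 0, 0.142, -1], [-0.53, -0.6, 0.025, 0, 0, 0.142, -1], [-0.53, -0.6, 0.025, 0, 0, 0.142, -1], [-0.53, -0.6, 0.025, 0, 0, 0.142, -1], [-0.53, -0.6, 0.025, 0, 0, 0.142, -1], [-0.53, -0.6, 0.025, 0, 0, 0.142, -1]])

```text
time_s: 1.93
position: [0.5066, -0.1196, 0.2399]
tcp_rot: [[-0.751, 0.66, 0.003], [0.66, 0.751, -0.003], [-0.004, -0.001, -1.0]]
force: [0.8, 0.0, 0.2]
opening: 0.998
grasp_force: 0.0
```

```bash
python3 - <<'E'
from rig import *
from h import *
s=read_state();show(s);print(row(s,[.505,-.3237,.18],48.8))
E
```

```text
t 1.93 pos [ 506.6 -119.6  239.9] yang 48.69 F [0.8 0.  0.2] M [-0.01 -0.02 -0.06] open 0.998 g 0.0 J [-26.  23.  98.  -0.  59. -74.]
[-0.444, -0.514, 0.202, -0.001, 0.005, -0.003]
```

Call:
step_arm(steps=[[-0.445, -0.514, 0.2, 0, 0, 0, -1], [-0.445, -0.514, 0.2, 0, 0, 0, -1], [-0.445, -0.514, 0.2, 0, 0, 0, -1], [-0.445, -0.514, 0.2, 0, 0, 0, -1], [-0.445, -0.514, 0.2, 0, 0, 0, -1], [-0.445, -0.514, 0.2, 0, 0, 0, -1], [-0.445, -0.514, 0.2, 0, 0, 0, -1], [-0.445, -0.514, 0.2, 0, 0, 0, -1]])

```text
time_s: 2.6
position: [0.5041, -0.3163, 0.1794]
tcp_rot: [[-0.754, 0.656, -0.001], [0.656, 0.754, 0.002], [0.003, 0.001, -1.0]]
force: [0.6, 0.9, -0.5]
opening: 1.004
grasp_force: 0.0
```

```bash
python3 - <<'E'
from rig import *
from h import *
s=read_state();show(s);print(row(s,[.505,-.3237,.042],48.8))
c=capture("side");im=crop(c,230,70,350,170,5);cv2.imwrite("pics/ap.png",im)
E
```

```text
t 2.6 pos [ 504.1 -316.3  179.4] yang 48.97 F [ 0.6  0.9 -0.5] M [ 0.01  0.01 -0.  ] open 1.004 g 0.0 J [-43.  33.  90.   0.  57. -92.]
[-0.02, -0.017, 0.458, 0.001, -0.003, 0.004]
```

View pics/ap.png

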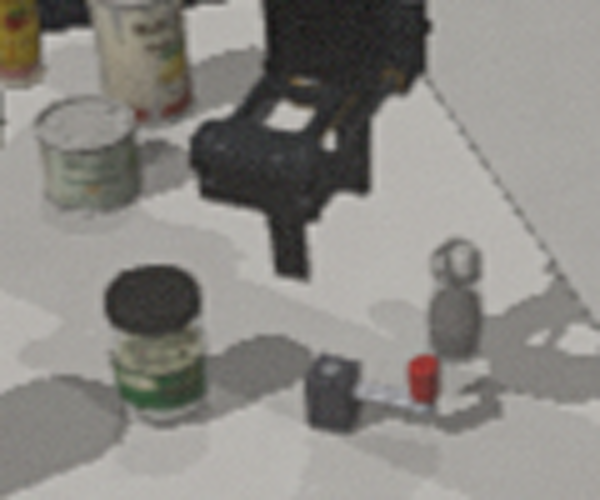

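The gripper's fingers hang above the hub (330,390 in the crop), and the mill (455,300) and jar (155,340) are clear. I'll descend partway and recheck.

Call:
step_arm(steps=[[0, 0, 0.22, 0, 0, 0, -1], [0, 0, 0.22, 0, 0, 0, -1], [0, 0, 0.22, 0, 0, 0, -1], [0, 0, 0.22, 0, 0, 0, -1]])

```text
time_s: 2.98
position: [0.5042, -0.3152, 0.1137]
tcp_rot: [[-0.756, 0.654, -0.002], [0.654, 0.756, 0.002], [0.003, 0.0, -1.0]]
force: [-0.2, 0.9, -0.4]
opening: 1.002
grasp_force: 0.0
```

```bash
python3 - <<'E'
from rig import *
from h import *
s=read_state();show(s);print(row(s,[.505,-.3237,.042],48.8))
E
```

```text
t 2.98 pos [ 504.2 -315.2  113.7] yang 49.12 F [-0.2  0.9 -0.4] M [-0.04 -0.01 -0.01] open 1.002 g 0.0 J [-43.  38.  93.   0.  49. -92.]
[-0.021, -0.02, 0.239, 0.0, -0.004, 0.007]
```

Call:
step_arm(steps=[[-0.02, -0.02, 0.06, 0, 0, 0.005, -1], [-0.02, -0.02, 0.14, 0, 0, 0.005, -1], [-0.02, -0.02, 0.2, 0, 0, 0.005, -1], [-0.02, -0.02, 0.238, 0, 0, 0.005, -1], [-0.02, -0.02, 0.238, 0, 0, 0.005, -1], [-0.02, -0.02, 0.238, 0, 0, 0.005, -1]])

```text
time_s: 3.48
position: [0.5058, -0.3261, 0.0438]
tcp_rot: [[-0.753, 0.658, 0.001], [0.658, 0.753, -0.001], [-0.001, 0.0, -1.0]]
force: [0.5, -0.3, 0.5]
opening: 0.999
grasp_force: 0.0
```

Call:
step_arm(steps=[[0, 0, 0, 0, 0, 0, 0.6], [0, 0, 0, 0, 0, 0, 0.6], [0, 0, 0, 0, 0, 0, 0.6], [0, 0, 0, 0, 0, 0, 0.6], [0, 0, 0, 0, 0, 0, 0.6], [0, 0, 0, 0, 0, 0, 0.6], [0, 0, 0, 0, 0, 0, 0.6]])

```text
time_s: 4.07
position: [0.5051, -0.3262, 0.0428]
tcp_rot: [[-0.752, 0.659, 0.0], [0.659, 0.752, -0.0], [-0.0, -0.0, -1.0]]
force: [-0.3, -0.5, 0.1]
opening: 0.554
grasp_force: 0.0
```

```bash
python3 - <<'E'
from rig import *
from h import *
s=read_state();show(s)
E
```

```text
t 4.07 pos [ 505.1 -326.2   42.8] yang 48.77 F [-0.3 -0.5  0.1] M [-0.06 -0.02 -0.01] open 0.554 g 0.0 J [-43.  45.  93.  -0.  42. -92.]
```

Call:
step_arm(steps=[[0, 0, 0, 0, 0, 0, 1], [0, 0, 0, 0, 0, 0, 1], [0, 0, 0, 0, 0, 0, 1], [0, 0, 0, 0, 0, 0, 1], [0, 0, 0, 0, 0, 0, 1], [0, 0, 0, 0, 0, 0, 1], [0, 0, 0, 0, 0, 0, 1], [0, 0, 0, 0, 0, 0, 1]])

```text
time_s: 4.73
position: [0.5052, -0.3262, 0.0426]
tcp_rot: [[-0.752, 0.659, 0.0], [0.659, 0.752, -0.0], [-0.0, 0.0, -1.0]]
force: [0.7, -0.1, 0.4]
opening: 0.341
grasp_force: 29.9
```

Call:
step_arm(steps=[[0, 0, -0.1, 0, 0, 0, 1], [0, 0, -0.2, 0, 0, 0, 1], [0, 0, -0.3, 0, 0, 0, 1], [0, 0, -0.4, 0, 0, 0, 1], [0, 0, -0.5, 0, 0, 0, 1], [0, 0, -0.6, 0, 0, 0, 1], [0, 0, -0.6, 0, 0, 0, 1]])

```text
time_s: 5.32
position: [0.5074, -0.3284, 0.2288]
tcp_rot: [[-0.752, 0.659, 0.008], [0.659, 0.752, -0.008], [-0.012, -0.001, -1.0]]
force: [0.5, -1.3, -1.3]
opening: 0.342
grasp_force: 29.9
```

```bash
python3 - <<'E'
from rig import *
from h import *
s=read_state();show(s)
E
```

```text
t 5.32 pos [ 507.4 -328.4  228.8] yang 48.8 F [ 0.5 -1.3 -1.3] M [-0.11 -0.07  0.01] open 0.342 g 29.9 J [-43.  30.  87.  -0.  63. -92.]
```

```bash
python3 - <<'E'
from rig import *
from h import *
s=read_state();print(row(s,[.54,-.17,.22],39),row(s,[.5676,-.0125,.19],30))
E
```

```text
[0.266, 0.469, 0.026, 0.0, 0.015, 0.218] [0.544, 0.924, 0.122, 0.001, 0.015, 0.418]
```

Call:
step_arm(steps=[[0.07, 0.12, 0.01, 0, 0.003, 0.05, 1], [0.14, 0.23, 0.02, 0, 0.006, 0.11, 1], [0.2, 0.35, 0.04, 0, 0.01, 0.16, 1], [0.27, 0.46, 0.06, 0, 0.01, 0.21, 1], [0.34, 0.58, 0.08, 0, 0.01, 0.26, 1], [0.41, 0.69, 0.1, 0, 0.01, 0.31, 1], [0.48, 0.81, 0.12, 0, 0.01, 0.37, 1], [0.54, 0.92, 0.12, 0, 0.01, 0.418, 1]])

```text
time_s: 5.98
position: [0.5629, -0.0093, 0.1843]
tcp_rot: [[-0.498, 0.867, -0.011], [0.867, 0.498, 0.007], [0.011, -0.006, -1.0]]
force: [0.4, -0.1, -2.1]
opening: 0.343
grasp_force: 29.9
```

Call:
step_arm(steps=[[0, 0, 0, 0, 0, 0, 1], [0, 0, 0, 0, 0, 0, 1]])

```text
time_s: 6.15
position: [0.5642, -0.0094, 0.1854]
tcp_rot: [[-0.504, 0.864, -0.008], [0.864, 0.504, 0.006], [0.009, -0.004, -1.0]]
force: [-0.1, 0.2, -1.8]
opening: 0.34
grasp_force: 29.9
```

```bash
python3 - <<'E'
from rig import *
from h import *
s=read_state();show(s);print(row(s,[.5676,-.0125,.175],30))
c=capture("side");im=crop(c,250,140,360,230,7);cv2.imwrite("pics/over.png",im);pickle.dump(c,open("s1.pkl","wb"))
E
```

```text
t 6.15 pos [564.2  -9.4 185.4] yang 30.26 F [-0.1  0.2 -1.8] M [-0.14  0.04  0.04] open 0.34 g 29.9 J [-12.  30.  94.   0.  56. -43.]
[-0.015, 0.005, 0.035, -0.005, -0.012, 0.006]
```

View pics/over.png

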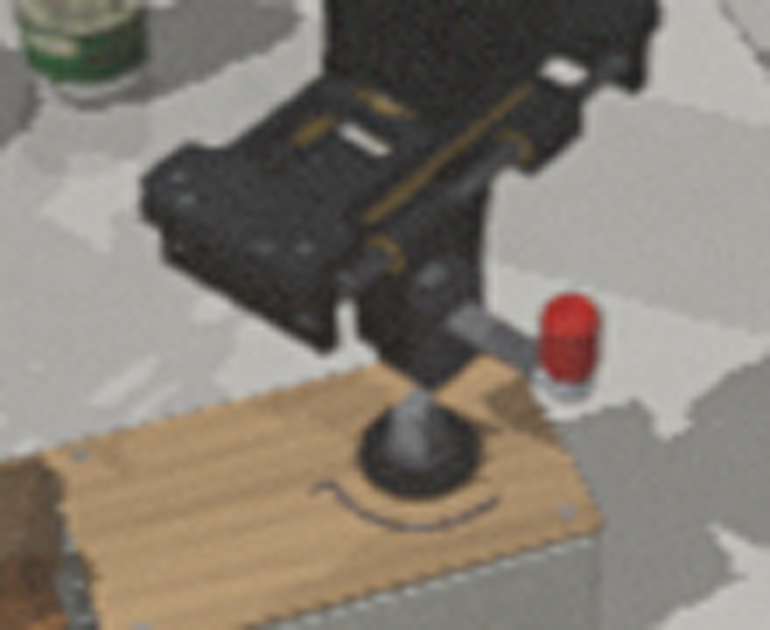

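```bash
python3 - <<'E'
from h import *
c=pickle.load(open("s1.pkl","rb"))
P=lambda x,y,z:np.round(at(c,x/7+250-.43,y/7+140-.43,z)*1000,1)
ux=np.array([-.504,.864,0]);uy=np.array([.864,.504,0]);tcp=np.array([.5642,-.0094,0])
k=P(570,343,.194)/1000;print("knob",k,"hub from knob",k-.065*ux)
for off in(.003,.005,.007):
  h=tcp+off*ux
  print(off,"hub",h,"knob",h+.065*ux,[np.round((proj(c,h+a*.015*ux+b*.015*uy+[0,0,.143])-[250,140]+.43)*7) .tolist() for a,b in((1,1),(1,-1),(-1,1),(-1,-1))])
print("collar",P(419,448,.092),"shaft tip",P(414,395,.118))
for p in([.565,-.008,.118],[.565,-.008,.092]):print((proj(c,np.array(p))-[250,140]+.43)*7)
E
```

```text
knob [0.5311 0.0544 0.194 ] hub from knob [ 0.56386 -0.00176  0.194  ]
0.003 hub [ 0.562688 -0.006808  0.      ] knob [0.529928 0.049352 0.      ] [[431.0, 393.0], [483.0, 347.0], [369.0, 356.0], [421.0, 311.0]]
0.005 hub [ 0.56168 -0.00508  0.     ] knob [0.52892 0.05108 0.     ] [[435.0, 395.0], [488.0, 350.0], [373.0, 358.0], [425.0, 314.0]]
0.007 hub [ 0.560672 -0.003352  0.      ] knob [0.527912 0.052808 0.      ] [[440.0, 398.0], [492.0, 352.0], [377.0, 361.0], [429.0, 316.0]]
collar [566.6  -6.8  92. ] shaft tip [566.8 -10.2 118. ]
[420.49199593 397.71665328]
[421.91976868 444.67130542]
```

The hub's near bottom corner is at (432,388), the knob at (570,343) and the shaft tip at (414,395). The hub needs about 4 mm of correction towards the shaft before lowering.

Call:
step_arm(steps=[[-0.015, 0.006, 0.03, -0.005, -0.012, 0.005, 1], [-0.015, 0.006, 0.06, -0.005, -0.012, 0.005, 1], [-0.015, 0.006, 0.075, -0.005, -0.012, 0.005, 1], [-0.015, 0.006, 0.085, -0.005, -0.012, 0.005, 1], [-0.015, 0.006, 0.085, -0.005, -0.012, 0.005, 1]])

```text
time_s: 6.62
position: [0.5679, -0.0154, 0.16]
tcp_rot: [[-0.495, 0.869, 0.001], [0.869, 0.495, 0.0], [0.0, 0.001, -1.0]]
force: [0.4, 0.8, -2.5]
opening: 0.337
grasp_force: 29.9
```

```bash
python3 - <<'E'
from rig import *
from h import *
s=read_state();show(s);print(row(s,[.568,-.0123,.152],30))
E
```

```text
t 6.62 pos [567.9 -15.4 160. ] yang 29.66 F [ 0.4  0.8 -2.5] M [-0.06  0.    0.03] open 0.337 g 29.9 J [-13.  33.  95.   0.  52. -43.]
[0.009, 0.005, 0.027, 0.001, -0.0, -0.007]
```

Call:
step_arm(steps=[[0.009, 0.005, 0, 0, 0, 0, 1], [0.009, 0.005, 0.005, 0, 0, 0, 1], [0.009, 0.005, 0.01, 0, 0, 0, 1], [0.009, 0.005, 0.015, 0, 0, 0, 1], [0.009, 0.005, 0.02, 0, 0, 0, 1], [0.009, 0.005, 0.02, 0, 0, 0, 1]])

```text
time_s: 7.12
position: [0.5685, -0.0115, 0.1549]
tcp_rot: [[-0.496, 0.868, 0.003], [0.868, 0.496, -0.0], [-0.001, 0.002, -1.0]]
force: [0.3, 0.4, -2.3]
opening: 0.342
grasp_force: 29.9
```

```bash
python3 - <<'E'
from rig import *
from h import *
s=read_state();show(s)
E
```

```text
t 7.12 pos [568.5 -11.5 154.9] yang 29.75 F [ 0.3  0.4 -2.3] M [-0.1   0.01  0.  ] open 0.342 g 29.9 J [-12.  33.  95.   0.  52. -42.]
```

Call:
step_arm(steps=[[0, 0, 0.005, 0, 0, 0, 1], [0, 0, 0.01, 0, 0, 0, 1], [0, 0, 0.015, 0, 0, 0, 1], [0, 0, 0.015, 0, 0, 0, 1]])

```text
time_s: 7.45
position: [0.5683, -0.0119, 0.1509]
tcp_rot: [[-0.497, 0.868, 0.002], [0.868, 0.497, -0.001], [-0.002, 0.001, -1.0]]
force: [-2.0, -1.9, -0.2]
opening: 0.343
grasp_force: 29.9
```

```bash
python3 - <<'E'
from rig import *
from h import *
s=read_state();show(s)
E
```

```text
t 7.45 pos [568.3 -11.9 150.9] yang 29.78 F [-2.  -1.9 -0.2] M [-0.48  0.3   0.03] open 0.343 g 29.9 J [-12.  33.  95.  -0.  51. -42.]
```

Call:
step_arm(steps=[[0, -0.004, 0, 0, 0, 0, 1], [0, -0.004, 0.005, 0, 0, 0, 1], [0, -0.004, 0.01, 0, 0, 0, 1], [0, -0.004, 0.015, 0, 0, 0, 1], [0, -0.004, 0.015, 0, 0, 0, 1]])

```text
time_s: 7.87
position: [0.568, -0.0123, 0.1456]
tcp_rot: [[-0.496, 0.868, 0.003], [0.868, 0.496, -0.0], [-0.002, 0.003, -1.0]]
force: [0.5, -1.0, -2.5]
opening: 0.343
grasp_force: 29.9
```

```bash
python3 - <<'E'
from rig import *
from h import *
s=read_state();show(s)
E
```

```text
t 7.87 pos [568.  -12.3 145.6] yang 29.74 F [ 0.5 -1.  -2.5] M [-0.16 -0.13 -0.  ] open 0.343 g 29.9 J [-13.  34.  96.   0.  50. -42.]
```

The hub is 9 mm past the taper with no load, so the square has engaged. I'll seat it.

Call:
step_arm(steps=[[0, 0, 0.007, 0, 0, 0, 1], [0, 0, 0.014, 0, 0, 0, 1], [0, 0, 0.021, 0, 0, 0, 1], [0, 0, 0.028, 0, 0, 0, 1], [0, 0, 0.034, 0, 0, 0, 1], [0, 0, 0.037, 0, 0, 0, 1], [0, 0, 0.037, 0, 0, 0, 1]])

```text
time_s: 8.45
position: [0.568, -0.0123, 0.1348]
tcp_rot: [[-0.496, 0.868, 0.003], [0.868, 0.496, -0.0], [-0.002, 0.003, -1.0]]
force: [0.2, -0.9, -2.9]
opening: 0.346
grasp_force: 29.9
```

```bash
python3 - <<'E'
from rig import *
from h import *
s=read_state();show(s)
E
```

```text
t 8.45 pos [568.  -12.3 134.8] yang 29.74 F [ 0.2 -0.9 -2.9] M [-0.37 -0.12  0.  ] open 0.346 g 29.9 J [-13.  35.  96.   0.  49. -42.]
```

Call:
step_arm(steps=[[0, 0, 0.003, 0, 0, 0, 1], [0, 0, 0.006, 0, 0, 0, 1], [0, 0, 0.008, 0, 0, 0, 1], [0, 0, 0.008, 0, 0, 0, 1]])

```text
time_s: 8.78
position: [0.5681, -0.0124, 0.1345]
tcp_rot: [[-0.496, 0.868, 0.004], [0.868, 0.496, -0.001], [-0.003, 0.003, -1.0]]
force: [-1.7, -0.8, 10.4]
opening: 0.341
grasp_force: 29.9
```

```bash
python3 - <<'E'
from rig import *
from h import *
s=read_state();show(s)
E
```

```text
t 8.78 pos [568.1 -12.4 134.5] yang 29.75 F [-1.7 -0.8 10.4] M [-0.21  0.49  0.03] open 0.341 g 29.9 J [-13.  35.  96.   0.  49. -42.]
```

Call:
step_arm(steps=[[0, 0, 0, 0, 0, 0, 0], [0, 0, 0, 0, 0, 0, 0], [0, 0, 0, 0, 0, 0, 0], [0, 0, 0, 0, 0, 0, 0], [0, 0, -0.1, 0, 0, 0, 0], [0, 0, -0.2, 0, 0, 0, 0], [0, 0, -0.25, 0, 0, 0, 0], [0, 0, -0.25, 0, 0, 0, 0]])

```text
time_s: 9.45
position: [0.5699, -0.0124, 0.211]
tcp_rot: [[-0.496, 0.868, 0.01], [0.868, 0.496, -0.002], [-0.007, 0.008, -1.0]]
force: [0.6, 0.6, -0.1]
opening: 0.495
grasp_force: 0.0
```

```bash
python3 - <<'E'
from rig import *
from h import *
s=read_state();show(s)
print(row(s,[.5334,.0483,.21],75))
E
```

```text
t 9.45 pos [569.9 -12.4 211. ] yang 29.75 F [ 0.6  0.6 -0.1] M [-0.05 -0.03 -0.01] open 0.495 g 0.0 J [-12.  28.  93.   0.  58. -42.]
[0.236, -0.005, 0.002, 0.007, 0.012, -1.006]
```

Call:
step_arm(steps=[[0.236, -0.005, 0, 0.007, 0.012, -1, 0], [0.236, -0.005, 0, 0.007, 0.012, -1, 0], [0.236, -0.005, 0, 0.007, 0.012, -1, 0], [0.236, -0.005, 0, 0.007, 0.012, -1, 0], [0.236, -0.005, 0, 0.007, 0.012, -1, 0], [0.236, -0.005, 0, 0.007, 0.012, -1, 0], [0.236, -0.005, 0, 0.007, 0.012, -1, 0], [0.236, -0.005, 0, 0.007, 0.012, -1, 0]])

```text
time_s: 10.12
position: [0.5303, 0.0488, 0.2061]
tcp_rot: [[-0.965, 0.263, -0.01], [0.263, 0.965, 0.002], [0.01, -0.001, -1.0]]
force: [0.1, 0.6, -0.6]
opening: 0.504
grasp_force: 0.0
```

```bash
python3 - <<'E'
from rig import *
from h import *
s=read_state();show(s)
print(row(s,[.5334,.0483,.155],75))
c=capture("side")
a=crop(c,250,140,360,230,7)
c=capture("top");b=crop(c,300,165,350,215,7);print(a.shape,b.shape);cv2.imwrite("pics/k.png",a);pickle.dump(c,open("t2.pkl","wb"))
E
```

```text
t 10.12 pos [530.3  48.8 206.1] yang 74.77 F [ 0.1  0.6 -0.6] M [0.04 0.02 0.  ] open 0.504 g 0.0 J [ -7.  27.  97.   0.  57. -82.]
[-0.012, 0.001, 0.17, -0.001, -0.013, -0.005]
(630, 770, 3) (350, 350, 3)
```

View pics/k.png

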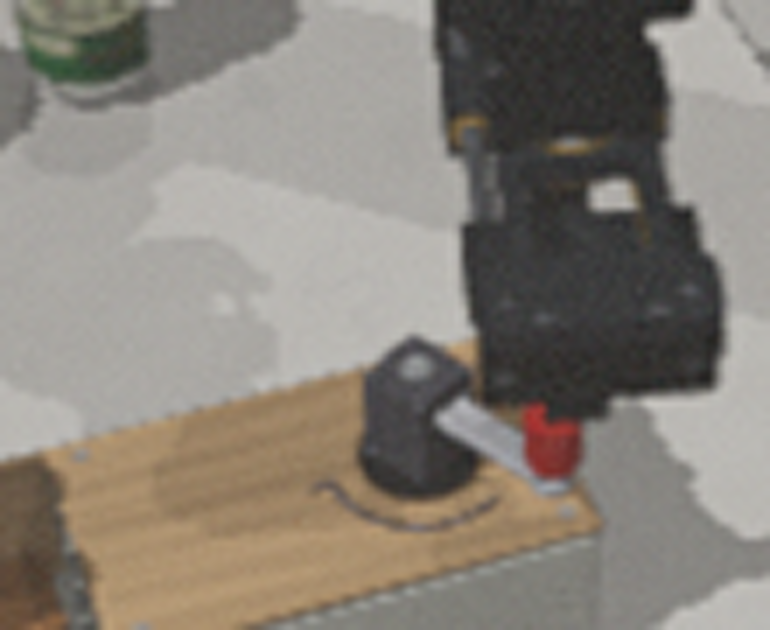

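The crank is seated: hub top (417,362), flush on the collar. The knob's bottom is at about (553,472), so I'll check that against the plan.

```bash
python3 - <<'E'
from h import *
c=pickle.load(open("s1.pkl","rb"))
P=lambda x,y,z:np.round(at(c,x/7+250-.43,y/7+140-.43,z)*1000,1)
print("hub",P(417,362,.134),"knob",P(553,471,.128),(proj(c,np.array([.5334,.0483,.128]))-[250,140]+.43)*7)
E
```

```text
hub [564.9 -11.2 134. ] knob [535.6  52.3 128. ] [554.49110258 461.72179681]
```

Call:
step_arm(steps=[[-0.012, 0, 0.06, 0, -0.013, 0, 0], [-0.012, 0, 0.12, 0, -0.013, 0, 0], [-0.012, 0, 0.17, 0, -0.013, 0, 0], [-0.012, 0, 0.17, 0, -0.013, 0, 0]])

```text
time_s: 10.55
position: [0.5319, 0.0479, 0.1535]
tcp_rot: [[-0.964, 0.264, -0.004], [0.264, 0.964, -0.001], [0.004, -0.002, -1.0]]
force: [0.1, -0.3, 0.1]
opening: 0.5
grasp_force: 0.0
```

```bash
python3 - <<'E'
from rig import *
from h import *
s=read_state();show(s)
print(row(s,[.5334,.0483,.155],75))
E
```

```text
t 10.55 pos [531.9  47.9 153.5] yang 74.67 F [ 0.1 -0.3  0.1] M [0.06 0.03 0.02] open 0.5 g 0.0 J [ -7.  31. 100.  -0.  49. -81.]
[-0.004, 0.003, -0.005, -0.002, -0.005, -0.007]
```

Call:
step_arm(steps=[[-0.005, 0.003, -0.005, 0, 0, 0, 1], [-0.005, 0.003, -0.005, 0, 0, 0, 1], [-0.005, 0.003, -0.005, 0, 0, 0, 1], [-0.005, 0.003, -0.005, 0, 0, 0, 1], [-0.005, 0.003, -0.005, 0, 0, 0, 1], [-0.005, 0.003, -0.005, 0, 0, 0, 1], [-0.005, 0.003, -0.005, 0, 0, 0, 1]])

```text
time_s: 11.13
position: [0.5363, 0.0482, 0.1586]
tcp_rot: [[-0.965, 0.263, 0.004], [0.263, 0.965, -0.002], [-0.004, -0.001, -1.0]]
force: [-0.2, -0.3, 3.1]
opening: 0.24
grasp_force: 30.0
```

```bash
cat >> h.py <<'E'
def circ(s,C,r,z,a0,da,n,yaw): # rows on a clockwise circle about C
    return [row(s,[C[0]+r*np.cos(np.radians(a0-da*(i+1))),C[1]+r*np.sin(np.radians(a0-da*(i+1))),z],yaw) for i in range(n)]
E
python3 - <<'E'
from rig import *
from h import *
s=read_state();show(s)
p=s["position"][:2]-np.array([.5656,-.0081]);a=np.degrees(np.arctan2(p[1],p[0]));print(np.hypot(*p),a)
for r in circ(s,(.5656,-.0081),.065,.1545,a,8,8,74.7):print(r)
E
```

```text
t 11.13 pos [536.3  48.2 158.6] yang 74.74 F [-0.2 -0.3  3.1] M [-0.08  0.05  0.01] open 0.24 g 30.0 J [ -7.  31. 100.  -0.  49. -81.]
0.06345049054588385 117.52742949789075
[-0.02, 0.023, 0.014, -0.001, 0.005, 0.001]
[-0.046, 0.038, 0.014, -0.001, 0.005, 0.001]
[-0.074, 0.05, 0.014, -0.001, 0.005, 0.001]
[-0.103, 0.058, 0.014, -0.001, 0.005, 0.001]
[-0.133, 0.061, 0.014, -0.001, 0.005, 0.001]
[-0.163, 0.061, 0.014, -0.001, 0.005, 0.001]
[-0.193, 0.056, 0.014, -0.001, 0.005, 0.001]
[-0.222, 0.047, 0.014, -0.001, 0.005, 0.001]
```

Call:
step_arm(steps=[[-0.02, 0.023, 0.003, 0, 0, 0, 1], [-0.046, 0.038, 0.006, 0, 0, 0, 1], [-0.074, 0.05, 0.007, 0, 0, 0, 1], [-0.103, 0.058, 0.007, 0, 0, 0, 1], [-0.133, 0.061, 0.007, 0, 0, 0, 1], [-0.163, 0.061, 0.007, 0, 0, 0, 1], [-0.193, 0.056, 0.007, 0, 0, 0, 1], [-0.222, 0.047, 0.007, 0, 0, 0, 1]])

```text
time_s: 11.8
position: [0.6048, 0.045, 0.1573]
tcp_rot: [[-0.965, 0.263, 0.003], [0.263, 0.965, -0.001], [-0.003, -0.0, -1.0]]
force: [-2.2, 0.8, 7.8]
opening: 0.243
grasp_force: 30.1
```

```bash
python3 - <<'E'
from rig import *
from h import *
s=read_state();show(s)
C=(.5656,-.0081)
p=s["position"][:2]-np.array(C);a=np.degrees(np.arctan2(p[1],p[0]));print(np.hypot(*p),a)
for r in circ(s,C,.065,.1565,a,12,8,74.7):print(r)
E
```

```text
t 11.8 pos [604.8  45.  157.3] yang 74.78 F [-2.2  0.8  7.8] M [-0.18  0.62 -0.  ] open 0.243 g 30.1 J [ -6.  35.  90.  -0.  55. -81.]
0.06605446723802348 53.56488305682751
[-0.039, -0.024, 0.003, -0.0, 0.004, 0.002]
[-0.074, -0.053, 0.003, -0.0, 0.004, 0.002]
[-0.102, -0.088, 0.003, -0.0, 0.004, 0.002]
[-0.123, -0.128, 0.003, -0.0, 0.004, 0.002]
[-0.134, -0.172, 0.003, -0.0, 0.004, 0.002]
[-0.137, -0.217, 0.003, -0.0, 0.004, 0.002]
[-0.129, -0.262, 0.003, -0.0, 0.004, 0.002]
[-0.113, -0.304, 0.003, -0.0, 0.004, 0.002]
```

Call:
step_arm(steps=[[-0.039, -0.024, 0, 0, 0, 0, 1], [-0.074, -0.053, 0, 0, 0, 0, 1], [-0.102, -0.088, 0, 0, 0, 0, 1], [-0.123, -0.128, 0, 0, 0, 0, 1], [-0.134, -0.172, 0, 0, 0, 0, 1], [-0.137, -0.217, 0, 0, 0, 0, 1], [-0.129, -0.262, 0, 0, 0, 0, 1], [-0.113, -0.304, 0, 0, 0, 0, 1]])

```text
time_s: 12.47
position: [0.6163, -0.0539, 0.1578]
tcp_rot: [[-0.965, 0.264, 0.011], [0.264, 0.965, -0.003], [-0.011, 0.0, -1.0]]
force: [3.3, -0.6, 5.0]
opening: 0.24
grasp_force: 30.0
```

```bash
cat > w.py <<'E'
from rig import *
from h import *
import sys
s=read_state();show(s)
C=(.5656,-.0081);da=float(sys.argv[1])
p=s["position"][:2]-np.array(C);a=np.degrees(np.arctan2(p[1],p[0]));print(np.hypot(*p),a)
for r in circ(s,C,.065,.157,a,da,8,74.7):print(r)
E
python3 w.py 15
```

```text
t 12.47 pos [616.3 -53.9 157.8] yang 74.71 F [ 3.3 -0.6  5. ] M [ 0.19 -0.47  0.01] open 0.24 g 30.0 J [-15.  36.  88.   0.  55. -90.]
0.06836989453543416 -42.07395191026278
[0.042, -0.042, 0.002, 0.0, 0.014, 0.0]
[0.085, -0.079, 0.002, 0.0, 0.014, 0.0]
[0.136, -0.103, 0.001, 0.0, 0.014, 0.0]
[0.191, -0.114, 0.0, 0.0, 0.014, 0.0]
[0.248, -0.109, -0.0, 0.0, 0.014, 0.0]
[0.301, -0.091, -0.001, 0.0, 0.014, 0.0]
[0.348, -0.059, -0.001, 0.0, 0.014, 0.0]
[0.385, -0.016, -0.002, 0.0, 0.014, 0.0]
```

Call:
step_arm(steps=[[0.042, -0.042, 0, 0, 0.01, 0, 1], [0.085, -0.079, 0, 0, 0.01, 0, 1], [0.136, -0.103, 0, 0, 0.01, 0, 1], [0.191, -0.114, 0, 0, 0.01, 0, 1], [0.248, -0.109, 0, 0, 0.01, 0, 1], [0.301, -0.091, 0, 0, 0.01, 0, 1], [0.348, -0.059, 0, 0, 0.01, 0, 1], [0.385, -0.016, 0, 0, 0.01, 0, 1]])

```text
time_s: 13.13
position: [0.5035, -0.0278, 0.1574]
tcp_rot: [[-0.964, 0.266, 0.005], [0.266, 0.964, -0.001], [-0.006, 0.0, -1.0]]
force: [8.9, -0.5, 1.1]
opening: 0.241
grasp_force: 30.0
```

```bash
python3 w.py 15
```

```text
t 13.13 pos [503.5 -27.8 157.4] yang 74.59 F [ 8.9 -0.5  1.1] M [ 0.08 -1.77 -0.02] open 0.241 g 30.0 J [-16.  29. 104.   0.  46. -90.]
0.06513645258091971 -162.3539861558486
[0.024, 0.051, 0.001, 0.0, 0.007, -0.002]
[0.034, 0.107, 0.001, 0.0, 0.007, -0.002]
[0.03, 0.163, 0.001, 0.0, 0.007, -0.002]
[0.011, 0.217, 0.001, 0.0, 0.007, -0.002]
[-0.021, 0.263, 0.002, 0.0, 0.007, -0.002]
[-0.064, 0.3, 0.002, 0.0, 0.007, -0.002]
[-0.115, 0.324, 0.002, 0.0, 0.007, -0.002]
[-0.17, 0.335, 0.002, 0.0, 0.007, -0.002]
```

Call:
step_arm(steps=[[0.019, 0.051, 0, 0, 0.005, 0, 1], [0.029, 0.107, 0, 0, 0.005, 0, 1], [0.025, 0.163, 0, 0, 0.005, 0, 1], [0.006, 0.217, 0, 0, 0.005, 0, 1], [-0.026, 0.263, 0, 0, 0.005, 0, 1], [-0.069, 0.3, 0, 0, 0.005, 0, 1], [-0.12, 0.324, 0, 0, 0.005, 0, 1], [-0.175, 0.335, 0, 0, 0.005, 0, 1]])

```text
time_s: 13.8
position: [0.5771, 0.0563, 0.1566]
tcp_rot: [[-0.965, 0.261, -0.011], [0.261, 0.965, -0.0], [0.01, -0.003, -1.0]]
force: [-3.7, -3.4, 9.7]
opening: 0.239
grasp_force: 30.3
```

```bash
sed -i 's/C=(.5656/C=(.567/' w.py; python3 w.py 15
```

```text
t 13.8 pos [577.1  56.3 156.6] yang 74.86 F [-3.7 -3.4  9.7] M [-1.    0.74 -0.04] open 0.239 g 30.3 J [ -5.  34.  93.  -0.  54. -80.]
0.06519508993984117 81.07446304782404
[-0.057, -0.002, -0.002, -0.004, -0.013, 0.004]
[-0.111, -0.018, -0.003, -0.004, -0.013, 0.004]
[-0.159, -0.047, -0.003, -0.004, -0.013, 0.004]
[-0.198, -0.088, -0.003, -0.004, -0.013, 0.004]
[-0.225, -0.138, -0.003, -0.004, -0.013, 0.004]
[-0.239, -0.193, -0.003, -0.004, -0.013, 0.004]
[-0.238, -0.249, -0.003, -0.004, -0.013, 0.004]
[-0.222, -0.303, -0.003, -0.004, -0.013, 0.004]
```

Call:
step_arm(steps=[[-0.057, -0.002, 0, 0, -0.01, 0, 1], [-0.111, -0.018, 0, 0, -0.01, 0, 1], [-0.159, -0.047, 0, 0, -0.01, 0, 1], [-0.198, -0.088, 0, 0, -0.01, 0, 1], [-0.225, -0.138, 0, 0, -0.01, 0, 1], [-0.239, -0.193, 0, 0, -0.01, 0, 1], [-0.238, -0.249, 0, 0, -0.01, 0, 1], [-0.222, -0.303, 0, 0, -0.01, 0, 1]])

```text
time_s: 14.47
position: [0.6209, -0.0497, 0.1567]
tcp_rot: [[-0.964, 0.264, 0.007], [0.264, 0.964, -0.0], [-0.006, 0.002, -1.0]]
force: [2.6, 1.5, 6.3]
opening: 0.244
grasp_force: 30.0
```

```bash
python3 w.py 15; python3 - <<'E'
from h import *
t=pickle.load(open("top0.pkl","rb"));s=pickle.load(open("side0.pkl","rb"))
for z in np.arange(.115,.146,.005):
  print(round(z,3),np.round(at(t,181/6+300-.42,117/6+120-.42,z)*1000,1),np.round(at(s,167/5+200-.4,92/5+185-.4,z)*1000,1))
c=np.array([.5655+.195,-.0085,0])
print("expected jar",c+[0,-.0245,0],c+[0,.0245,0])
E
```

```text
t 14.47 pos [620.9 -49.7 156.7] yang 74.69 F [2.6 1.5 6.3] M [ 0.62 -0.35  0.02] open 0.244 g 30.0 J [-15.  36.  87.   0.  56. -90.]
0.06808503156883337 -37.62143949399391
[0.038, -0.045, -0.001, 0.002, 0.008, -0.0]
[0.077, -0.085, -0.002, 0.002, 0.008, -0.0]
[0.126, -0.114, -0.002, 0.002, 0.008, -0.0]
[0.181, -0.129, -0.002, 0.002, 0.008, -0.0]
[0.238, -0.129, -0.003, 0.002, 0.008, -0.0]
[0.292, -0.114, -0.003, 0.002, 0.008, -0.0]
[0.341, -0.086, -0.003, 0.002, 0.008, -0.0]
[0.381, -0.046, -0.003, 0.002, 0.008, -0.0]
0.115 [767.2 -36.2 115. ] [757.9 -58.8 115. ]
0.12 [765.6 -36.2 120. ] [758.1 -54.  120. ]
0.125 [763.9 -36.1 125. ] [758.3 -49.1 125. ]
0.13 [762.3 -36.1 130. ] [758.6 -44.3 130. ]
0.135 [760.6 -36.1 135. ] [758.8 -39.5 135. ]
0.14 [759. -36. 140.] [759.  -34.6 140. ]
0.145 [757.4 -36.  145. ] [759.2 -29.8 145. ]
expected jar [ 0.7605 -0.033   0.    ] [0.7605 0.016  0.    ]
```

Call:
step_arm(steps=[[0.038, -0.045, 0, 0, 0.008, 0, 1], [0.077, -0.085, 0, 0, 0.008, 0, 1], [0.126, -0.114, 0, 0, 0.008, 0, 1], [0.181, -0.129, 0, 0, 0.008, 0, 1], [0.238, -0.129, 0, 0, 0.008, 0, 1], [0.292, -0.114, 0, 0, 0.008, 0, 1], [0.341, -0.086, 0, 0, 0.008, 0, 1], [0.381, -0.046, 0, 0, 0.008, 0, 1]])

```text
time_s: 15.13
position: [0.5053, -0.0334, 0.1567]
tcp_rot: [[-0.964, 0.265, -0.001], [0.265, 0.964, -0.001], [0.001, -0.001, -1.0]]
force: [4.4, -1.2, 4.4]
opening: 0.243
grasp_force: 30.0
```

```bash
python3 w.py 15
```

```text
t 15.13 pos [505.3 -33.4 156.7] yang 74.63 F [ 4.4 -1.2  4.4] M [-0.02 -1.13 -0.04] open 0.243 g 30.0 J [-16.  29. 104.  -0.  47. -91.]
0.06667068034641285 -157.6898250970319
[0.024, 0.052, -0.001, -0.001, -0.001, -0.002]
[0.039, 0.107, -0.001, -0.001, -0.001, -0.002]
[0.039, 0.163, -0.001, -0.001, -0.001, -0.002]
[0.025, 0.218, -0.001, -0.001, -0.001, -0.002]
[-0.004, 0.267, -0.001, -0.001, -0.001, -0.002]
[-0.043, 0.307, -0.001, -0.001, -0.001, -0.002]
[-0.092, 0.336, -0.002, -0.001, -0.001, -0.002]
[-0.147, 0.351, -0.002, -0.001, -0.001, -0.002]
```

Call:
step_arm(steps=[[0.024, 0.052, 0, 0, 0, 0, 1], [0.039, 0.107, 0, 0, 0, 0, 1], [0.039, 0.163, 0, 0, 0, 0, 1], [0.025, 0.218, 0, 0, 0, 0, 1], [-0.004, 0.267, 0, 0, 0, 0, 1], [-0.043, 0.307, 0, 0, 0, 0, 1], [-0.092, 0.336, 0, 0, 0, 0, 1], [-0.147, 0.351, 0, 0, 0, 0, 1]])

```text
time_s: 15.8
position: [0.5739, 0.0571, 0.1558]
tcp_rot: [[-0.965, 0.26, -0.009], [0.26, 0.966, -0.002], [0.008, -0.005, -1.0]]
force: [-3.6, -6.5, 10.2]
opening: 0.238
grasp_force: 30.4
```

```bash
python3 w.py 15
```

```text
t 15.8 pos [573.9  57.1 155.8] yang 74.91 F [-3.6 -6.5 10.2] M [-1.77  0.84  0.04] open 0.238 g 30.4 J [ -5.  34.  94.  -0.  53. -80.]
0.06552324579025998 83.97787118380896
[-0.057, -0.0, -0.004, -0.006, -0.01, 0.005]
[-0.112, -0.013, -0.005, -0.006, -0.01, 0.005]
[-0.162, -0.04, -0.005, -0.006, -0.01, 0.005]
[-0.203, -0.079, -0.005, -0.006, -0.01, 0.005]
[-0.232, -0.127, -0.005, -0.006, -0.01, 0.005]
[-0.248, -0.182, -0.005, -0.006, -0.01, 0.005]
[-0.25, -0.238, -0.005, -0.006, -0.01, 0.005]
[-0.237, -0.293, -0.004, -0.006, -0.01, 0.005]
```

Call:
step_arm(steps=[[-0.057, 0, 0, 0, -0.01, 0, 1], [-0.112, -0.013, -0.003, 0, -0.01, 0, 1], [-0.162, -0.04, -0.003, 0, -0.01, 0, 1], [-0.203, -0.079, -0.003, 0, -0.01, 0, 1], [-0.232, -0.127, -0.003, 0, -0.01, 0, 1], [-0.248, -0.182, -0.003, 0, -0.01, 0, 1], [-0.25, -0.238, -0.003, 0, -0.01, 0, 1], [-0.25, -0.238, -0.003, 0, -0.01, 0, 1]])

```text
time_s: 16.47
position: [0.6296, -0.0337, 0.1565]
tcp_rot: [[-0.964, 0.266, 0.006], [0.266, 0.964, -0.002], [-0.006, -0.001, -1.0]]
force: [3.0, -1.1, 6.7]
opening: 0.243
grasp_force: 30.0
```

```bash
python3 w.py 15|head -2; python3 - <<'E'
from rig import *
from h import *
c=capture("side");pickle.dump(c,open("s3.pkl","wb"));t=capture("top");pickle.dump(t,open("t3.pkl","wb"))
im=np.zeros((600,800,3),np.uint8);im[:,:500]=crop(c,205,150,305,270,5);im[:300,500:]=crop(t,298,115,348,165,6);cv2.imwrite("pics/lv.png",im)
E
```

```text
t 16.47 pos [629.6 -33.7 156.5] yang 74.58 F [ 3.  -1.1  6.7] M [-0.21 -0.35 -0.02] open 0.243 g 30.0 J [-13.  37.  86.  -0.  57. -88.]
0.06764140614344362 -22.225306368647324
```

View pics/lv.png

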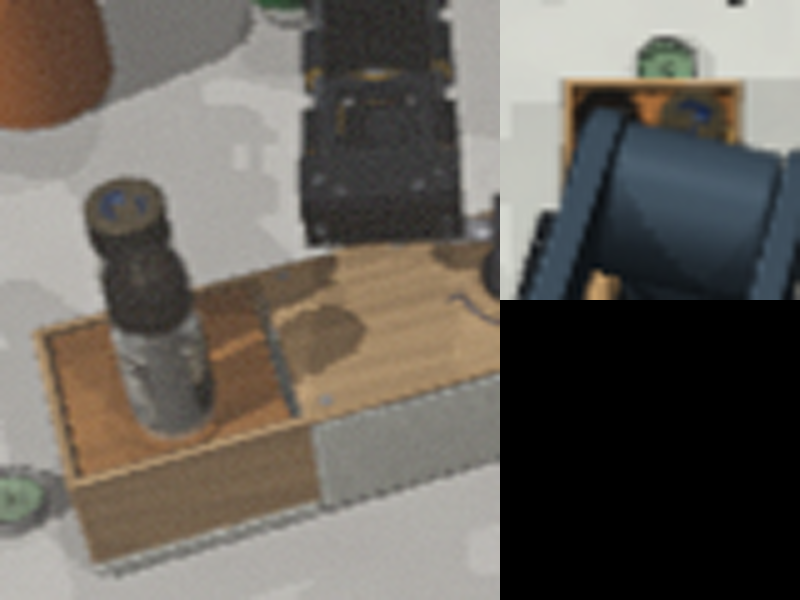

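The blue lid is at (124,208) in the left crop, and the platform sits slightly below the rim. I'll compute the height from the lid in both pictures.

```bash
python3 - <<'E'
from h import *
s=pickle.load(open("side0.pkl","rb"));c=pickle.load(open("s3.pkl","rb"));t=pickle.load(open("t3.pkl","rb"))
for y in(-.037,-.034,-.031):
  for n,v in(("init",185+92/5-.4),("now",150+208/5-.4)):
    z=np.linspace(.1,.22,1201);vv=[proj(s,np.array([.7605,y,q]))[1] for q in z];print(y,n,z[np.argmin(abs(np.array(vv)-v))]-.125)
# rim check, box top edge points in now picture: corners (40,330),(78,483)
print([np.round(at(s,x/5+205-.4,yy/5+150-.4,.085)*1000) for x,yy in((38,330),(76,483))])
# same-camera template displacement
a=cv2.cvtColor(s["image"],cv2.COLOR_RGB2GRAY);b=cv2.cvtColor(c["image"],cv2.COLOR_RGB2GRAY)
up=lambda m:cv2.resize(m,None,fx=8,fy=8,interpolation=cv2.INTER_CUBIC)
T=up(a[196:224,224:246]);W=up(b[175:225,215:250]);r=cv2.matchTemplate(W,T,cv2.TM_CCOEFF_NORMED);_,m,_,l=cv2.minMaxLoc(r);print("shift px",l[0]/8+215-224,l[1]/8+175-196,m)
for h0 in(.005,.008,.010,.012,.014):
  p0=np.array([.7605,-.033,.125+h0]);print(h0,proj(s,p0+[0,0,.0478])-proj(s,p0))
E
```

```text
-0.037 init 0.01319999999999999
-0.037 now 0.05559999999999998
-0.034 init 0.016199999999999992
-0.034 now 0.058499999999999996
-0.031 init 0.01930000000000001
-0.031 now 0.06129999999999999
[array([817., -63.,  85.]), array([817.,  43.,  85.])]
shift px -3.375 -13.625 0.810962975025177
0.005 [ -3.2170693  -13.17881509]
0.008 [ -3.23167356 -13.23864184]
0.01 [ -3.24146506 -13.27875297]
0.012 [ -3.25130112 -13.3190467 ]
0.014 [ -3.26118203 -13.35952413]
```

```bash
python3 w.py 12; python3 - <<'E'
from h import *
c=pickle.load(open("s3.pkl","rb"))
for h in(.055,.058,.060,.062,.065):
  q=[(proj(c,np.array([.7605+.0205*np.cos(f),.0145+.0205*np.sin(f),.02+h]))-[205,150]+.4)*5 for f in np.arange(0,6.28,.05)]
  q=np.array(q);l=(proj(c,np.array([.7605,-.0345,.125+h]))-[205,150]+.4)*5;print(h,"base low",q[np.argmax(q[:,1])],"lid",l)
E
```

```text
t 16.57 pos [629.9 -32.6 156.6] yang 74.65 F [ 2.1 -2.5  6. ] M [-0.27 -0.33  0.04] open 0.241 g 30.0 J [-13.  37.  86.  -0.  57. -88.]
0.06746832078109084 -21.31200518135912
[0.018, -0.043, -0.001, -0.001, 0.008, -0.001]
[0.036, -0.085, -0.001, -0.001, 0.008, -0.001]
[0.063, -0.122, -0.002, -0.001, 0.008, -0.001]
[0.096, -0.152, -0.002, -0.001, 0.008, -0.001]
[0.135, -0.175, -0.002, -0.001, 0.008, -0.001]
[0.178, -0.189, -0.002, -0.001, 0.008, -0.001]
[0.224, -0.193, -0.003, -0.001, 0.008, -0.001]
[0.269, -0.189, -0.003, -0.001, 0.008, -0.001]
0.055 base low [174.33791789 452.69921278] lid [125.43720524 212.30937952]
0.058 base low [173.42832403 449.06378936] lid [124.38423426 207.99709869]
0.06 base low [172.81966592 446.63113229] lid [123.67954709 205.11116063]
0.062 base low [172.20918858 444.19120421] lid [122.97268298 202.21630732]
0.065 base low [171.29004364 440.51760748] lid [121.90828297 197.85722063]
```

Call:
step_arm(steps=[[0.018, -0.043, 0, 0, 0.008, 0, 1], [0.036, -0.085, 0, 0, 0.008, 0, 1], [0.063, -0.122, 0, 0, 0.008, 0, 1], [0.096, -0.152, 0, 0, 0.008, 0, 1], [0.135, -0.175, 0, 0, 0.008, 0, 1], [0.135, -0.175, 0, 0, 0.008, 0, 1]])

```text
time_s: 17.07
position: [0.5761, -0.0744, 0.1576]
tcp_rot: [[-0.965, 0.264, 0.001], [0.264, 0.965, -0.005], [-0.002, -0.004, -1.0]]
force: [0.5, -6.5, 9.4]
opening: 0.241
grasp_force: 30.1
```

```bash
python3 w.py 12; python3 - <<'E'
from rig import *
from h import *
import numpy as np
fr=[capture("side") for _ in range(8)];c=dict(fr[0]);c["image"]=np.mean([f["image"] for f in fr],0).astype(np.uint8);pickle.dump(c,open("s4.pkl","wb"))
s=pickle.load(open("side0.pkl","rb"))
im=np.zeros((600,800,3),np.uint8)
im[:,:560]=crop(c,210,180,280,255,8)
im[:240,560:]=crop(c,212,180,242,210,8);im[300:540,560:]=crop(s,218,190,248,220,8);cv2.imwrite("pics/fin.png",im)
for h in(.060,.062,.065,.067):
  P=lambda p:np.round((proj(c,np.array(p))-[210,180]+.44)*8).tolist()
  q=np.array([P([.7605+.0205*np.cos(f),.0145+.0205*np.sin(f),.02+h]) for f in np.arange(0,6.28,.05)])
  print(h,"base low",q[np.argmax(q[:,1])],"lid",P([.7605,-.0345,.125+h]),"far plat edge x.72,.80",P([.72,-.061,.02+h]),P([.8,-.061,.02+h]))
E
```

```text
t 17.07 pos [576.1 -74.4 157.6] yang 74.71 F [ 0.5 -6.5  9.4] M [-0.93 -0.19  0.02] open 0.241 g 30.1 J [-18.  34.  93.  -0.  53. -93.]
0.06688500400940797 -82.17021590843702
[0.046, -0.008, 0.002, -0.006, 0.003, 0.0]
[0.091, -0.012, 0.002, -0.006, 0.003, 0.0]
[0.136, -0.006, 0.002, -0.006, 0.003, 0.0]
[0.179, 0.009, 0.002, -0.006, 0.003, 0.0]
[0.218, 0.032, 0.001, -0.006, 0.003, 0.0]
[0.251, 0.063, 0.001, -0.006, 0.003, 0.0]
[0.277, 0.1, 0.001, -0.006, 0.003, 0.0]
[0.295, 0.141, 0.001, -0.006, 0.003, 0.0]
0.06 base low [230. 475.] lid [158.0, 88.0] far plat edge x.72,.80 [315.0, 224.0] [77.0, 288.0]
0.062 base low [229. 471.] lid [157.0, 84.0] far plat edge x.72,.80 [314.0, 220.0] [76.0, 284.0]
0.065 base low [228. 465.] lid [155.0, 77.0] far plat edge x.72,.80 [313.0, 214.0] [74.0, 278.0]
0.067 base low [224. 461.] lid [154.0, 72.0] far plat edge x.72,.80 [312.0, 210.0] [73.0, 274.0]
```

View pics/fin.png

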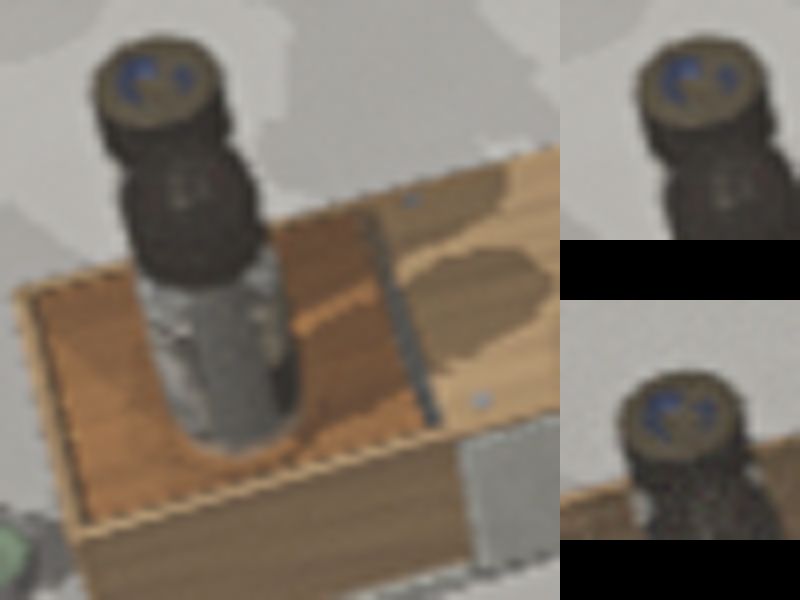

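Lid centre is at about (157,82), and the platform is nearly flush with the rim. The outer rim corners are near (18,292) and (82,538). I'll use those to anchor the height in this camera.

```bash
python3 - <<'E'
from h import *
c=pickle.load(open("s4.pkl","rb"))
A=lambda x,y,z=.085:at(c,x/8+210-.44,y/8+180-.44,z)
for q in((18,292),(82,538),(560,146),(460,440),(290,208)):print(q,np.round(A(*q)*1000,1))
from scipy.optimize import least_squares
# unknown h, box mid y ym: lid centre row/col
for ym in(-.012,-.010,-.008):
  f=lambda p:(proj(c,np.array([p[0],ym-.0245,.125+p[1]]))-[210+157/8-.44,180+82/8-.44])
  print(ym,least_squares(f,[.76,.06],x_scale=[.01,.01]).x)
g=c["image"].astype(int)
for u in(215,219,222,246,250):
  print(u,[tuple(g[v,u]) for v in range(203,222)])
E
```

```text
(18, 292) [818.4 -61.6  85. ]
(82, 538) [817.7  44.7  85. ]
(560, 146) [633.7 -61.8  85. ]
(460, 440) [699.5  48.9  85. ]
(290, 208) [726.5 -66.4  85. ]
-0.012 [0.76031001 0.06083379]
-0.01 [0.76039114 0.06276483]
-0.008 [0.76047227 0.06469587]
215 [(np.int64(182), np.int64(180), np.int64(175)), (np.int64(182), np.int64(179), np.int64(175)), (np.int64(182), np.int64(180), np.int64(175)), (np.int64(183), np.int64(180), np.int64(176)), (np.int64(181), np.int64(179), np.int64(174)), (np.int64(173), np.int64(170), np.int64(165)), (np.int64(166), np.int64(164), np.int64(159)), (np.int64(166), np.int64(163), np.int64(159)), (np.int64(167), np.int64(164), np.int64(159)), (np.int64(167), np.int64(164), np.int64(161)), (np.int64(166), np.int64(164), np.int64(161)), (np.int64(160), np.int64(154), np.int64(148)), (np.int64(153), np.int64(130), np.int64(102)), (np.int64(113), np.int64(91), np.int64(68)), (np.int64(122), np.int64(90), np.int64(64)), (np.int64(122), np.int64(92), np.int64(66)), (np.int64(112), np.int64(86), np.int64(65)), (np.int64(105), np.int64(82), np.int64(63)), (np.int64(103)
[... 2827 characters left out ...]
int64(106), np.int64(86)), (np.int64(93), np.int64(74), np.int64(56)), (np.int64(99), np.int64(74), np.int64(54)), (np.int64(102), np.int64(77), np.int64(57)), (np.int64(101), np.int64(76), np.int64(56)), (np.int64(99), np.int64(74), np.int64(55)), (np.int64(100), np.int64(76), np.int64(55)), (np.int64(104), np.int64(79), np.int64(57)), (np.int64(104), np.int64(77), np.int64(58)), (np.int64(102), np.int64(77), np.int64(56)), (np.int64(103), np.int64(77), np.int64(59)), (np.int64(115), np.int64(86), np.int64(62)), (np.int64(148), np.int64(108), np.int64(73)), (np.int64(149), np.int64(108), np.int64(72)), (np.int64(115), np.int64(85), np.int64(60)), (np.int64(109), np.int64(81), np.int64(59))]
```

Both estimates agree on about 0.0637, so another 24° (1.3 mm) remains.

Call:
step_arm(steps=[[0.046, -0.008, 0, 0, 0, 0, 1], [0.091, -0.012, 0, 0, 0, 0, 1], [0.091, -0.012, 0, 0, 0, 0, 1], [0.091, -0.012, 0, 0, 0, 0, 1]])

```text
time_s: 17.8
position: [0.5483, -0.0713, 0.1579]
tcp_rot: [[-0.965, 0.261, -0.002], [0.261, 0.965, -0.007], [0.0, -0.008, -1.0]]
force: [-3.2, -12.0, 13.2]
opening: 0.243
grasp_force: 30.0
```

```bash
cat > m.py <<'E'
from rig import *
from h import *
from scipy.optimize import least_squares
a=pickle.load(open("s4.pkl","rb"))["image"];b=np.mean([capture("side")["image"] for _ in range(8)],0).astype(np.uint8)
up=lambda m:cv2.resize(m,None,fx=16,fy=16,interpolation=cv2.INTER_CUBIC)
T=up(a[182:205,218:242]);W=up(b[178:210,214:246]);_,m,_,l=cv2.minMaxLoc(cv2.matchTemplate(W,T,cv2.TM_CCOEFF_NORMED))
c=pickle.load(open("s4.pkl","rb"));p=np.array([.7605,-.033,.189]);k=proj(c,p+[0,0,.001])-proj(c,p)
print("rise mm",(l[1]/16+178-182)/k[1],m)
E
python3 w.py 5|head -3;python3 m.py
```

```text
t 17.8 pos [548.3 -71.3 157.9] yang 74.85 F [ -3.2 -12.   13.2] M [-1.78  0.56  0.  ] open 0.243 g 30.0 J [-19.  32.  97.  -1.  51. -93.]
0.06592783126063943 -106.50242692601859
[0.019, 0.004, 0.003, -0.01, -0.0, 0.003]
rise mm 1.288536439669535 0.9971696734428406
```

Call:
step_arm(steps=[[0, 0, 0, 0, 0, 0, 0.2], [0, 0, 0, 0, 0, 0, 0.2], [0, 0, 0, 0, 0, 0, 0.2], [0, 0, 0, 0, 0, 0, 0.2], [0, 0, -0.08, 0, 0, 0, 0.2], [0, 0, -0.16, 0, 0, 0, 0.2], [0, 0, -0.26, 0, 0, 0, 0.2], [0, 0, -0.36, 0, 0, 0, 0.2]])

```text
time_s: 18.87
position: [0.5468, -0.0663, 0.2632]
tcp_rot: [[-0.965, 0.263, -0.009], [0.263, 0.965, 0.003], [0.01, 0.0, -1.0]]
force: [-0.2, -0.2, -0.9]
opening: 0.399
grasp_force: 0.0
```

Call:
step_arm(steps=[[0.12, 0, 0, 0, 0, 0, 0.2], [0.2, 0, 0, 0, 0, 0, 0.2], [0.2, 0, 0, 0, 0, 0, 0.2], [0.2, 0, 0, 0, 0, 0, 0.2]])

```text
time_s: 19.2
position: [0.4885, -0.0504, 0.2634]
tcp_rot: [[-0.965, 0.263, -0.007], [0.262, 0.965, 0.002], [0.007, -0.0, -1.0]]
force: [0.7, 0.4, -0.4]
opening: 0.403
grasp_force: 0.0
```

```bash
python3 w.py 5|head -1;python3 m.py; python3 - <<'E'
from rig import *
from h import *
c=capture("side");o=pickle.load(open("s1.pkl","rb"))
# knob: red blob position; hub seated check
im=c["image"].astype(int);r=(im[:,:,0]>110)&(im[:,:,1]<60)&(im[:,:,2]<60);r[:170]=0;v,u=np.nonzero(r);k=(u>260)&(u<360)&(v<240);print("red",u[k].mean(),v[k].mean(),k.sum(),v[k].min(),v[k].max())
a=np.radians(-106.5);C=np.array([.567,-.0081,.143]);print("pred seated",proj(c,C+.065*np.array([np.cos(a),np.sin(a),0])))
E
```

```text
t 19.2 pos [488.5 -50.4 263.4] yang 74.78 F [ 0.7  0.4 -0.4] M [-0.01 -0.03  0.  ] open 0.403 g 0.0 J [-19.  19. 100.  -0.  62. -94.]
rise mm 1.288536439669535 0.9971475601196289
red 307.3235294117647 173.64705882352942 34 170 178
pred seated [307.41227839 172.66112667]
```

```bash
python3 -c "
from rig import *
print(hand_in())"
```

```text
the job is handed in; nothing more can be done
None
```

I fitted the crank fully down on the shaft and wound it clockwise about 2.6 turns. By my camera estimate the platform is at 0.065, level with the box top to about 1 mm. The crank is still on the shaft, the arm touched nothing at hand-in (19.5 s), and no verdict was returned.

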